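# Open the plunger-locked hatch of a brush unit and loosen its left-hand wing nut

### The arm

A 6-joint arm with a two-finger parallel gripper is mounted at the origin on a cart in front of the work surface, level with it; the furniture and walls round the work are solid. World frame = base frame: x ahead of the robot, y to its left, z up, the work surface at z = 0. Lengths are in mm, angles in rad, forces in N, time in s.
With the tool pointing down it reaches from about 300 to 775 mm from the base axis. Payload 14.6 kg.
Tool frame: the origin (TCP) lies at the very end of the fingers, on their centre line; the grasp point (between the pads) lies 19 mm behind it; z points along the fingers, y is the line along which they close (so a half turn about z gives the same grasp; the last joint's range is limited). The gripper opens to 94 mm and grips with 3 to 60 N. Pads are 16 mm wide; open, the fingers measure 119 mm over their backs; the gripper's body (75 mm by 177 mm) begins 78 mm behind the grasp point.
Start: joints at [-1.376, 0.3, 1.521, -0, 1.321, -0.067], TCP at [142.344, -531.251, 205.446] pointing down, gripper open.
Joint ranges: [-3.03, 3.03], [-0.79, 2.21], [0.23, 2.52], [-1.04, 4.18], [0, 3.07], [-2.55, 2.55]. Speed limits (rad/s): [2.22, 2.22, 2.57, 3.14, 3.14, 3.14].

### API

Orientations are given as [roll, pitch, yaw] about the fixed x, y, z axes, in that order (R = Rz(yaw) Ry(pitch) Rx(roll)).
In Python, from cell import manip, eyes, ticket gives the robot as it stands. The module is installed in compiled form; this text tells all that it offers.
- The arm moves only by the tool arm_command, never from a script. Its argument "plan" is a list of rows, each a list of 5 numbers: the opening, from -1 (shut) to 1 (fully open), then the shift along the tool's x, y, z in m, then the turn about the tool's z in rad. In form: [[jaw, dx, dy, dz, roll], ...]. A call has 1 to 20 rows; each row shifts and turns the commanded pose from where the row before left it, along the tool's axes as they then stand; what a row does not reach is not made up. A row lasts 1/8 s, in which the tool goes at most 62.5 mm and 10.7 degrees, less where a joint would pass 70% of its speed; a pose out of reach is approached as far as the arm can. A call is refused whole if a number of a shift passes 0.0625 or a number of a turn 0.188, either way. A call with a gripper value outside its range is refused whole. The fingers move at their own pace and stop on an object; "newtons" is the grip in N (left out, the last holds). Time passes only in rows, so rows that do not move let the fingers close. It gives the time, the measured TCP pose, the force, the opening and the grip force at its end, in the units of the state.
- manip.read_state(): the state, without advancing time (a new reading comes with each control period).
- eyes.camera(name): name is "scene" or "top"; returns a dict with "img" (420x560x3 uint8, blue, green, red), "z_map" (420x560 float32, mm along the optical axis (not along the pixel's ray), 0 where there is no reading), "fx", "fy", "cx", "cy" (pixels), "dist" ([k1, k2, p1, p2, k3] as OpenCV has them; the pictures are not rectified), "eye" and "orientation" of the camera in the world. Camera axes: x right, y down, z forward; pixel columns grow to the right and rows downward; lengths in mm; the calibration is good to about 2 mm. A picture is of the moment at which its call begins.
- ticket.sign_off(): hands the job in; it is judged then, once.
The state is a dict: "clock": time; "joints": joint angles; "qd": joint speeds; "effort": joint torques, N m; "eef_pos": TCP position; "eef_rot": TCP orientation; "wrist_force": force on the tool from outside, world axes, zero at the start; "moment": the same for the moment, N m; "finger_gap": finger opening in mm; "finger_force": force on a finger pad.
Only numpy, scipy, OpenCV 4.12 (cv2) and the standard library are available. Lean on these libraries where they do the work, as an engineer would, in place of code of your own. Each camera call takes 0.05 s, during which the arm holds its last target. There are 200 camera calls.

### The job

Get the bench brush unit ready for a brush change: pull up the green spring plunger knob until the yellow hatch cover springs ajar, let go of the knob, then push the cover by its black lip all the way open, until the plunger pin drops into the cover's second slot and locks it there. Then loosen the orange wing nut on the brush inside by at least a quarter of a turn; it has a left-hand thread, so it loosens clockwise seen from above. Leave the things standing around the unit where they are.

Things in the scene. Friction and masses are not known exactly. Their poses are not given: they have to be found in the camera images.
- housing: Brush unit fixed to the bench. Origin on the bench top under the middle of the closed cover, z up, +y the way the cover opens. In its frame, mm: grey box x -94..106, y -95..235, standing 107 high (top of the two cover guides at x -92..-79 and 86..94), on a dark plinth; blue motor pod x -42..42, y -165..-95, 111 high; plunger bracket x 58..106, y 54..82, 113 high, with a bushing 20 across to 119 high.
- plunger_knob (a point): Middle of the green plunger knob, round, 26 across, 26 tall (121 to 147 above the bench when down), on a vertical axis at housing x 72, y 68, above the bracket; this point is 13 below its top and moves with it. The knob only moves straight up and down.
- plunger (a joint): Lift of the plunger knob in m: 0 down, pin in a slot of the cover; 0.014 pulled up to its stop. The pin clears the cover at 0.009. A spring pulls it down with 5 N (down) to 10 N (full up). Let go with no slot beneath, its pin rides on the cover at 0.009.
- cover_lip (a point): Middle of the top edge of the black push lip on the cover: an upright bar 88 long along housing x, 8 thick along housing y, 101 to 119 above the bench. Cover closed: at housing x -18, y -10; moves with the cover. Yellow cover (closed): x -78..84, y -88..88, its top 101 above the bench. It hides a well x -64..60, y -74..50.
- cover (a joint): Opening of the cover in m along housing +y: 0 to 0.002 closed and locked by the pin, 0.136 at its end stop. A spring ejector throws it about 0.02 open once the pin is lifted clear, so the pin does not fall back in; then it slides against a few N of friction and stays where left. At about 0.135 the pin drops into the second slot by itself and locks it.
- nut_wing (a point): Middle of the top of the orange wing nut, on its vertical axis (housing x -2, y -12), 90 above the bench, in the well under the cover. Its x axis runs along the wings: a bar 56 long, 9 thick, 18 tall (72 to 90 above the bench), pinched across its thickness. Below it a brass brush disc 94 across, top 66 above the bench. The wings' direction varies.
- wing_nut (a joint): Turn of the wing nut in rad from fully tight: 0 tight against the stop (it will not turn anticlockwise), growing clockwise seen from above (left-hand thread), up to 3.0. Turns against a friction of 0.1 N m and stays where it is left; its height hardly changes.
- film_roll: Bystander, loose: roll of white wrapping film standing on end, 148 across, 86 tall; origin under its centre.
- heat_gun: Bystander, loose: dark green heat gun standing nozzle up in the open part of the bench (another stands at the back by the post), 85 x 192 x 214 tall; origin under its centre.
- multimeter: Bystander, loose: multimeter in a red holster in the open part of the bench (another lies on papers at the back left), 176 x 154 x 74 tall; origin under its centre.
- marker: Bystander, loose: red paint marker standing on end behind the unit near the plunger, 19 across, 134 tall; origin under its centre.
- gauge_box_near: Bystander, loose: small red box, 36 x 46 x 16, on the bench just in front of the unit; origin under its centre.
- gauge_box_far: Bystander, loose: small grey box with a red lid, 36 x 46 x 16, on the bench beside the motor pod; origin under its centre.
- tape_roll: Bystander, loose: yellow tape roll lying flat, 97 across, 19 tall; origin under its centre.
- tweezers: Bystander, loose: steel tweezers, 119 long, lying flat; origin under the centre.

How it is judged:
By the outcome, as a careful person would: the job done as asked, in the order asked, and still so for the second after the job is handed in, with the robot touching nothing.
It also fails if it takes over 51 s, if anything falls off the work surface, if the arm or the gripper's body presses on something with over 40 N, if the wrist force passes 120 N, or if a joint passes its speed limit or range.

## Working session

There is one attempt and no reset: what is moved stays moved. The work goes in short steps, Python scripts to look and compute and a tool call to move; the robot and the scene stay as the last step left them, time stands still between calls to the robot, and variables do not carry over. Pictures are saved under pics/ and viewed, at most 10 in all, crops included, and the job is handed in when it is done.

Besides the shell and the picture viewer there is one more tool, called after "Call:" as name(argument=value, ...) on one line, values as JSON. arm_command: Moves the arm, as the interface text tells. Its arguments: {"type":"object","properties":{"plan":{"type":"array"},"newtons":{"type":"number"}},"required":["plan"]}

```bash
mkdir -p pics; cat > h.py <<'E'
import numpy as np, cv2
from scipy.spatial.transform import Rotation as R
from cell import manip, eyes, ticket
def cam(n):
    c=eyes.camera(n); o=np.array(c["orientation"],float)
    c["R"]=o if o.shape==(3,3) else R.from_euler("xyz",o).as_matrix()
    c["K"]=np.array([[c["fx"],0,c["cx"]],[0,c["fy"],c["cy"]],[0,0,1.]]); return c
def ray(c,u,v):
    p=cv2.undistortPoints(np.array([[[u,v]]],float),c["K"],np.array(c["dist"],float))[0,0]
    return c["R"]@np.array([p[0],p[1],1.])
def at_z(c,u,v,z):
    d=ray(c,u,v); e=np.array(c["eye"],float); return e+d*(z-e[2])/d[2]
def at_d(c,u,v):
    return np.array(c["eye"])+ray(c,u,v)*c["z_map"][int(round(v)),int(round(u))]
def project(c,P):
    P=np.atleast_2d(np.array(P,float)); Rt=c["R"].T
    return cv2.projectPoints(P,cv2.Rodrigues(Rt)[0],-Rt@np.array(c["eye"],float),c["K"],np.array(c["dist"],float))[0][:,0]
E
python3 - <<'E'
from h import *
import pickle
for n in("scene","top"):
    c=cam(n); print(n,c["eye"],c["orientation"],c["fx"]); cv2.imwrite(f"pics/{n}0.png",cv2.resize(c["img"],(784,588),interpolation=cv2.INTER_CUBIC)); pickle.dump(c,open(n+"0.pkl","wb"))
print(manip.read_state())
E
```

```text
scene [ -159.08491294 -1157.05609441  1027.32871228] [-2.174272   -0.01959421 -0.52685618] 512.5203434359989
top [ 338.98635585   -5.1885309  1735.27463124] [-3.04214906e+00  9.99325734e-04 -1.57096862e+00] 398.1787259516541
{'clock': 0.1, 'joints': array([-1.37559851e+00,  3.00419401e-01,  1.52151931e+00,  2.16456633e-05,
        1.32069678e+00, -6.65797432e-02]), 'qd': array([-0.00055547, -0.0013153 , -0.00281601,  0.00088477, -0.00072674,
        0.00193023]), 'effort': array([-6.61714912e-04, -5.32646334e+01, -3.53284371e+01,  7.09119765e-02,
        2.34872400e-02, -5.99852046e-05]), 'eef_pos': array([ 142.30659998, -531.02756229,  204.94081972]), 'eef_rot': array([-3.14055353e+00, -9.03002850e-05,  2.61772147e-01]), 'wrist_force': array([-0.23865235, -0.57423159,  0.29443862]), 'moment': array([ 0.02504504, -0.02496285, -0.0550297 ]), 'finger_force': 0.0, 'finger_gap': 93.883488426454}
```

View pics/scene0.png

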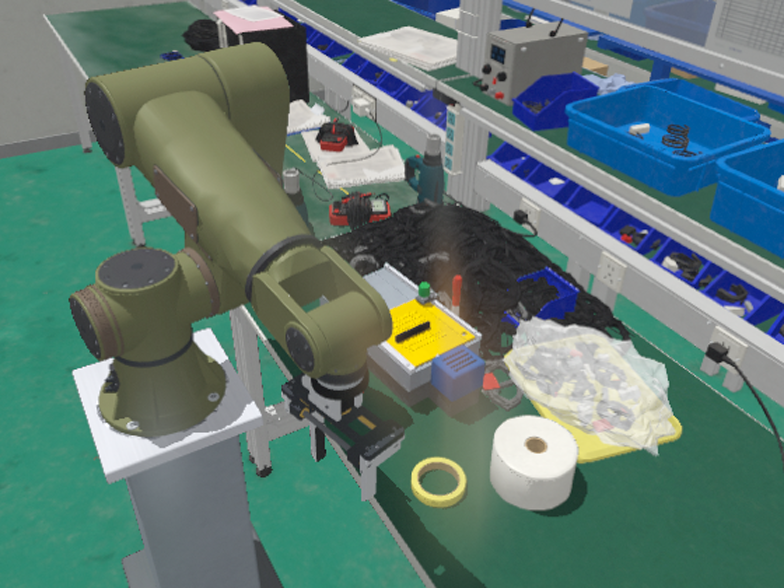

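View pics/top0.png

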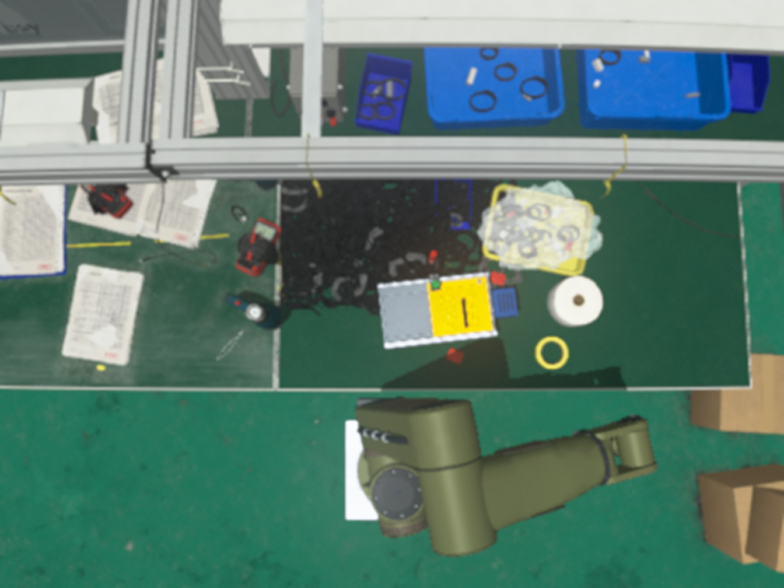

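The unit sits at about (440,310) in the top view, opening to the left (world +y). The knob is at (436,284), the lip at (465,312), and the marker is just above the knob.

```bash
python3 - <<'E'
import pickle,cv2,numpy as np
t=pickle.load(open("top0.pkl","rb"));s=pickle.load(open("scene0.pkl","rb"))
a=cv2.resize(t["img"][185:265,262:382],None,fx=6,fy=6,interpolation=cv2.INTER_CUBIC)
cv2.imwrite("pics/tc.png",a)
b=cv2.resize(s["img"][180:300,240:380],None,fx=5,fy=5,interpolation=cv2.INTER_CUBIC)
cv2.imwrite("pics/sc.png",b)
E
```

```text
(no output)
```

View pics/tc.png

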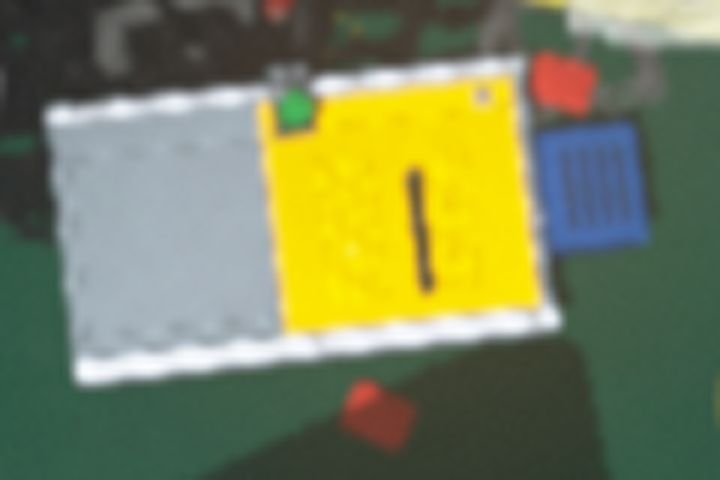

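View pics/sc.png

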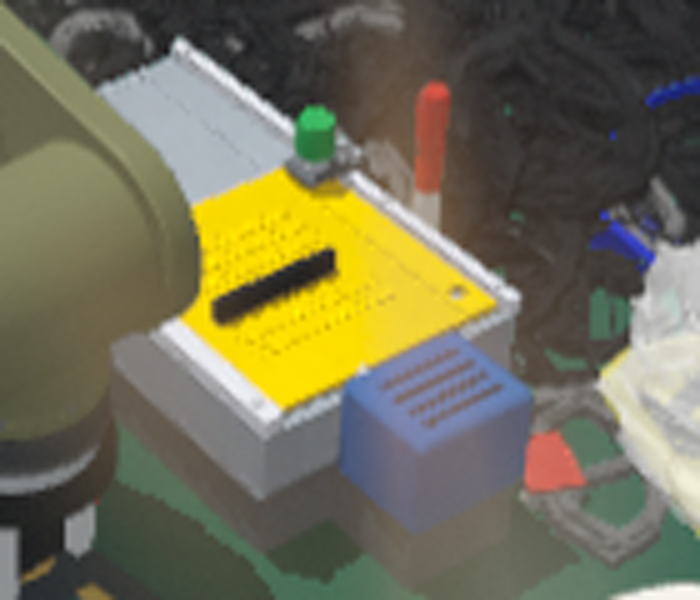

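```bash
cat > fit.py <<'E'
from h import *
import pickle
from scipy.optimize import least_squares
t=pickle.load(open("top0.pkl","rb"));s=pickle.load(open("scene0.pkl","rb"))
T=[(296,106,72,68,147),(414,170,26,-10,119),(428,290,-62,-10,119),(541,305,-78,-88,101),(515,75,84,-88,101),(284,333,-78,88,101),(77,383,-93,235,107),(47,110,94,235,107)]
S=[(318,112,72,68,147),(335,250,26,-10,119),(215,302,-62,-10,119),(283,412,-78,-88,101),(497,303,84,-88,101),(415,448,-42,-165,111),(530,395,42,-165,111),(180,42,94,235,107)]
def H(p,P): 
    P=np.array(P,float); c,q=np.cos(p[2]),np.sin(p[2])
    return np.c_[p[0]+c*P[:,0]-q*P[:,1],p[1]+q*P[:,0]+c*P[:,1],P[:,2]]
def px(L,f,o): L=np.array(L,float); return (L[:,:2]+.5)/f-.5+o
def res(p,sep=False):
    a=project(t,H(p,[r[2:] for r in T]))-px(T,6,[262,185]); b=project(s,H(p,[r[2:] for r in S]))-px(S,5,[240,180])
    return (a,b) if sep else np.r_[a.ravel(),b.ravel()]
if __name__=="__main__":
    r=least_squares(res,[500,-150,0.1],loss="soft_l1"); print(r.x); print(*np.round(res(r.x,True),1),sep="\n")
    np.save("pose.npy",r.x)
    for n,P in dict(knob=(72,68,147),lip=(-18,-10,119),nut=(-2,-12,90)).items(): print(n,H(r.x,[P]))
    yc=lambda c,u,v,f,o:((u+.5)/f-.5+o[0],(v+.5)/f-.5+o[1])
    for u,v,z in [(435,90,134)]: print("marker",at_z(s,*yc(s,u,v,5,(240,180)),z))
    for u,v,z in [(276,5,134)]: print("marker top",at_z(t,*yc(t,u,v,6,(262,185)),z))
    for u,v in [(564,84),(378,415)]: print("box",at_z(t,*yc(t,u,v,6,(262,185)),16))
E
python3 fit.py
```

```text
[ 4.88968018e+02 -1.83564158e+02  1.05140256e-01]
[[-0.3  0.6]
 [-0.2  0. ]
 [ 0.   1.4]
 [-0.1  1. ]
 [-0.5  0.5]
 [ 0.2  0.9]
 [-0.6 -0.1]
 [-0.2  0.2]]
[[ 0.1  1. ]
 [ 0.5 -0.8]
 [ 0.1 -0.3]
 [-1.3 -0.1]
 [ 0.6  0.2]
 [ 1.1  0.6]
 [ 1.7 -0.8]
 [ 0.8 -1.1]]
knob [[ 553.4340507 -108.3835046  147.       ]]
lip [[ 472.11688274 -195.39797579  119.        ]]
nut [[ 488.23842169 -195.70778507   90.        ]]
marker [ 643.28829475 -102.89080491  134.        ]
marker top [627.02852961 -97.27739006 134.        ]
box [ 590.14249878 -313.50969219   16.        ]
box [ 350.40270511 -175.52578618   16.        ]
```

```bash
cat >> h.py <<'E'
def to(x,y,z,yaw=None):
    "total tool-frame shift (m) from the measured pose to a world target, after turning to yaw"
    s=manip.read_state(); p=s["eef_pos"]; y0=s["eef_rot"][2]; yaw=y0 if yaw is None else yaw
    d=(np.array([x,y,z])-p)/1000; c,q=np.cos(yaw),np.sin(yaw)
    print("turn %.3f shift"%(y0-yaw),np.round([c*d[0]+q*d[1],q*d[0]-c*d[1],-d[2]],4))
def cloud(c):
    v,u=np.nonzero(c["z_map"]>0)
    p=cv2.undistortPoints(np.c_[u,v].astype(float)[:,None],c["K"],np.array(c["dist"],float))[:,0]
    return np.c_[p,np.ones(len(p))]*c["z_map"][v,u][:,None]@c["R"].T+np.array(c["eye"]),c["img"][v,u].astype(int)
E
python3 - <<'E'
from h import *; import pickle
for n in("top","scene"):
    P,C=cloud(pickle.load(open(n+"0.pkl","rb")))
    near=np.hypot(P[:,0]-553,P[:,1]+108)<40
    k=near&(P[:,2]>122)&(C[:,1]>C[:,2]+30)
    print(n,k.sum(),P[k].min(0),P[k].max(0),P[k].mean(0))
    b=(C.sum(1)<150)&(abs(P[:,0]-472)<70)&(abs(P[:,1]+195)<40)&(P[:,2]>95)
    print("lip",b.sum(),P[b].min(0),P[b].max(0),P[b].mean(0))
    m=(np.hypot(P[:,0]-632,P[:,1]+98)<40)&(P[:,2]>100); print("marker",P[m].mean(0),m.sum())
to(553,-108,200,0.105)
E
```

```text
top 29 [ 544.07704748 -118.11383282  142.5434219 ] [565.26267765 -97.22470213 156.52541378] [ 554.39919584 -108.60674509  148.99278215]Traceback (most recent call last):
  File "<stdin>", line 8, in <module>
    return umr_minimum(a, axis, None, out, keepdims, initial, where)
ValueError: zero-size array to reduction operation minimum which has no identity
```

Call:
arm_command(plan=[[1,0,0,0,0.157],[1,0.0324,-0.0269,0,0],[1,0.0324,-0.0269,0,0],[1,0.0324,-0.0269,0,0],[1,0.0324,-0.0269,0,0],[1,0.0324,-0.0269,0,0],[1,0.0324,-0.0269,0,0],[1,0.0324,-0.0269,0,0],[1,0.0324,-0.0269,0,0],[1,0.0324,-0.0269,0,0],[1,0.0324,-0.0269,0,0],[1,0.0324,-0.0269,0,0],[1,0.0324,-0.0269,0,0],[1,0.0324,-0.0269,0,0],[1,0.0324,-0.0269,0,0],[1,0,0,0,0],[1,0,0,0,0]], newtons=20)

```text
clock: 2.22
eef_pos: [553.7, -109.5, 205.1]
eef_rot: [-3.141, 0.001, 0.105]
wrist_force: [-0.1, 0.2, -0.4]
finger_gap: 94.0
finger_force: 0.0
```

```bash
python3 - <<'E'
from h import *
to(554,-108.5,124,0.105)
E
```

```text
turn -0.000 shift [ 0.0004 -0.0009  0.0811]
```

Call:
arm_command(plan=[[1,0,-0.001,0.02,0],[1,0,0,0.02,0],[1,0,0,0.02,0],[1,0,0,0.015,0],[1,0,0,0.006,0],[1,0,0,0,0],[-1,0,0,0,0],[-1,0,0,0,0],[-1,0,0,0,0],[-1,0,0,0,0],[-1,0,0,0,0],[-1,0,0,0,0],[-1,0,0,0,0],[-1,0,0,0,0]], newtons=35)

```text
clock: 3.98
eef_pos: [553.9, -108.4, 124.4]
eef_rot: [3.141, 0.0, 0.105]
wrist_force: [0.2, -0.2, 0.3]
finger_gap: 25.0
finger_force: 35.0
```

Call:
arm_command(plan=[[-1,0,0,-0.003,0],[-1,0,0,-0.003,0],[-1,0,0,-0.003,0],[-1,0,0,-0.003,0],[-1,0,0,0,0],[-1,0,0,0,0],[-1,0,0,0,0]])

```text
clock: 4.85
eef_pos: [553.9, -108.3, 136.3]
eef_rot: [3.142, 0.0, 0.105]
wrist_force: [4.1, -2.3, -9.5]
finger_gap: 24.9
finger_force: 35.0
```

```bash
cat > lip.py <<'E'
from h import *
p=np.load("pose.npy"); c=cam("top"); P,C=cloud(c)
d=P[:,:2]-p[:2]; a,b=np.cos(p[2]),np.sin(p[2]); h=np.c_[d[:,0]*a+d[:,1]*b,-d[:,0]*b+d[:,1]*a]
Y=(C[:,0]<90)&(C[:,1]>130)&(C[:,2]>150)&(abs(h[:,0])<75)&(h[:,1]>-100)&(h[:,1]<245)
print("yellow hy",np.percentile(h[Y,1],[0.5,99.5]),Y.sum())
G=(C[:,1]>C[:,2]+30)&(C[:,1]>C[:,0]+20)&(np.hypot(h[:,0]-72,h[:,1]-68)<25)&(P[:,2]>110); print("knob",P[G].mean(0) if G.any() else None)
cv2.imwrite("pics/_t.png",c["img"])
E
python3 lip.py
```

```text
yellow hy [-75.9954602  -16.43510824] 132
knob None
```

Call:
arm_command(plan=[[-1,0,0,0.002,0],[1,0,0,0,0],[1,0,0,0,0],[1,0,0,0,0],[1,0,0,0,0],[1,0,0,-0.02,0],[1,0,0,-0.03,0],[1,0,0,-0.03,0],[1,-0.04,0.04,0,0],[1,-0.04,0.04,0,0],[1,-0.04,0.04,0,0],[-1,-0.04,0.04,0,0],[-1,0,0,0,0],[-1,0,0,0,0],[-1,0,0,0,0]])

```text
clock: 6.78
eef_pos: [412.2, -283.3, 214.4]
eef_rot: [-3.141, -0.0, 0.106]
wrist_force: [0.2, -0.2, 0.2]
finger_gap: 57.3
finger_force: 0.0
```

```bash
python3 lip.py; python3 - <<'E'
from h import *; import cv2
s=cam("scene")
a=cv2.resize(cv2.imread("pics/_t.png")[185:265,262:382],(420,280),interpolation=cv2.INTER_CUBIC)
b=cv2.resize(s["img"][180:300,240:370],(360,332),interpolation=cv2.INTER_CUBIC)
o=np.zeros((332,780,3),np.uint8);o[:280,:420]=a;o[:,420:]=b;cv2.imwrite("pics/open1.png",o)
E
```

```text
yellow hy [-74.87471922 103.92341798] 1390
knob [ 554.77574172 -108.35448467  154.49654666]
```

View pics/open1.png

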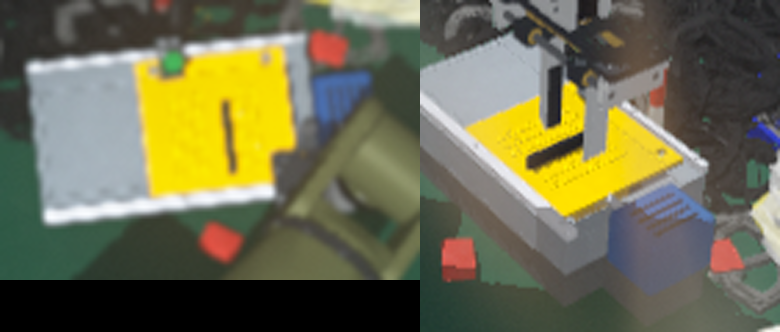

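```bash
python3 - <<'E'
from h import *
to(496.6,-207.9,107,0.105)
E
```

```text
turn 0.001 shift [ 0.0919 -0.0662  0.1074]
```

Call:
arm_command(plan=[[-1,0.03,-0.022,0,0],[-1,0.03,-0.022,0,0],[-1,0.032,-0.022,0,0],[-1,0,0,0.03,0],[-1,0,0,0.03,0],[-1,0,0,0.025,0],[-1,0,0,0.015,0],[-1,0,0,0.007,0],[-1,0,0,0,0],[-1,0,-0.01,0,0],[-1,0,-0.01,0,0],[-1,0,-0.01,0,0],[-1,0,-0.01,0,0],[-1,0,-0.01,0,0],[-1,0,-0.01,0,0]])

```text
clock: 8.75
eef_pos: [489.8, -149.2, 108.0]
eef_rot: [3.14, -0.0, 0.105]
wrist_force: [-1.9, -6.8, 2.0]
finger_gap: 0.4
finger_force: 3.6
```

Call:
arm_command(plan=[[-1,0,-0.01,0,0],[-1,0,-0.01,0,0],[-1,0,-0.01,0,0],[-1,0,-0.01,0,0],[-1,0,-0.01,0,0],[-1,0,-0.01,0,0],[-1,0,-0.005,0,0],[-1,0,-0.003,0,0],[-1,0,0,0,0]])

```text
clock: 9.88
eef_pos: [482.5, -81.3, 107.9]
eef_rot: [3.141, -0.0, 0.105]
wrist_force: [-2.1, -3.4, 0.7]
finger_gap: 0.7
finger_force: 1.5
```

Call:
arm_command(plan=[[-1,0,-0.002,0,0],[-1,0,-0.002,0,0],[-1,0,-0.001,0,0],[-1,0,-0.001,0,0],[-1,0,0,0,0]])

```text
clock: 10.5
eef_pos: [482.2, -75.4, 107.5]
eef_rot: [-3.141, -0.0, 0.105]
wrist_force: [0.5, -0.8, 0.8]
finger_gap: 0.3
finger_force: 0.2
```

```bash
python3 lip.py
```

```text
yellow hy [-55.84081044 219.52978244] 333
knob [ 556.21009846 -108.20662975  148.5747463 ]
```

Call:
arm_command(plan=[[-1,0,-0.001,0,0],[-1,0,-0.001,0,0],[-1,0,-0.001,0,0],[-1,0,0,0,0]])

```text
clock: 11.05
eef_pos: [482.1, -74.2, 107.6]
eef_rot: [3.138, -0.001, 0.105]
wrist_force: [1.4, -15.2, -1.2]
finger_gap: 0.3
finger_force: 7.7
```

Call:
arm_command(plan=[[-1,0,0.01,0,0],[-1,0,0.01,-0.02,0],[-1,0,0,-0.05,0],[-1,0,0,-0.05,0],[0.2,-0.014,0.03,0,0],[0.2,-0.014,0.03,0,0],[0.2,-0.014,0.03,0,0],[0.2,-0.014,0.03,0,0],[0.2,-0.014,0.03,0,0],[0.2,-0.014,0.03,0,0],[0.2,-0.014,0.03,0,0],[0.2,-0.014,0.03,0,0],[0.2,0,0,0,0]])

```text
clock: 12.68
eef_pos: [396.9, -344.2, 227.0]
eef_rot: [-3.141, 0.0, 0.102]
wrist_force: [0.3, 0.5, -0.5]
finger_gap: 56.5
finger_force: 0.0
```

```bash
python3 lip.py; python3 - <<'E'
from h import *; import cv2,pickle
s=cam("scene");t=cam("top")
pickle.dump((t,s),open("n.pkl","wb"))
a=cv2.resize(t["img"][195:255,282:352],None,fx=5.5,fy=5.5,interpolation=cv2.INTER_CUBIC)
b=cv2.resize(s["img"][210:290,265:345],None,fx=5,fy=5,interpolation=cv2.INTER_CUBIC)
o=np.zeros((400,790,3),np.uint8);o[:330,:385]=a;o[:,390:]=b;cv2.imwrite("pics/nut1.png",o)
p=np.load("pose.npy"); P,C=cloud(t)
m=(np.hypot(P[:,0]-488,P[:,1]+195.7)<45)&(C[:,2]>C[:,0]+70)&(C[:,2]>C[:,1]+35)&(P[:,2]>50)
print(m.sum(),P[m].mean(0)); u,S,v=np.linalg.svd(P[m,:2]-P[m,:2].mean(0)); print(v[0],S,np.arctan2(v[0,1],v[0,0]))
E
```

```text
yellow hy [-53.28793831 219.19135645] 1583
knob [ 554.60904923 -108.70146501  147.46265807]
175 [ 486.03214708 -194.84743398   68.80712408]
[ 0.03177709 -0.99949498] [362.29007811 336.54975467] -1.539013883550043
```

View pics/nut1.png

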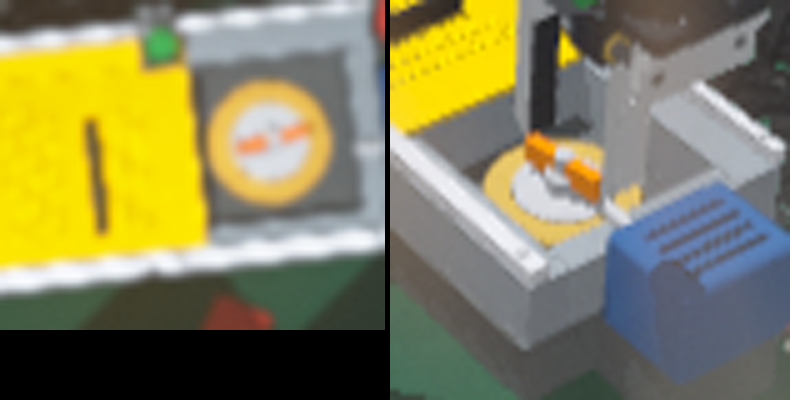

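```bash
python3 - <<'E'
from h import *; import pickle
t,s=pickle.load(open("n.pkl","rb"))
f=lambda u,v,k,o:((u+.5)/k-.5+o[0],(v+.5)/k-.5+o[1])
for c,k,o,A,B in((t,5.5,(282,195),(237,146),(311,129)),(s,5,(265,210),(148,152-3),(208,185-0))):
    # scene: mid-height of wing faces' outer ends
    a,b=at_z(c,*f(*A,k,o),86),at_z(c,*f(*B,k,o),86); print(a,b,(a+b)/2,np.linalg.norm(a-b),np.arctan2(*(a-b)[1::-1]))
# colour fit: strongly orange pixels
for c in(t,s):
    q=cv2.cvtColor(c["img"],cv2.COLOR_BGR2HSV); g=project(c,[[488,-196,85]])[0]
    v,u=np.nonzero((q[...,0]<14)&(q[...,1]>120)&(q[...,2]>140)); m=np.hypot(u-g[0],v-g[1])<16; u,v=u[m],v[m]
    W=np.array([at_z(c,x,y,88) for x,y in zip(u,v)]); print(len(u),W.mean(0)); _,S,V=np.linalg.svd(W[:,:2]-W[:,:2].mean(0)); print(S,np.arctan2(V[0,1],V[0,0])%np.pi)
to(488,-196,180,1.8)
E
```

```text
[ 485.12029362 -170.28395157   86.        ] [ 498.02116655 -226.53534768   86.        ] [ 491.57073009 -198.40964962   86.        ] 57.71180196336644 1.7962407863622398
[ 479.9039793  -180.11536176   86.        ] [ 492.95338365 -224.59207466   86.        ] [ 486.42868147 -202.35371821   86.        ] 46.3515365898698 1.8561858219867893
11 [ 490.8147853  -197.20861181   88.        ]
[54.43107486  5.95307742] 1.8427673052487012
5 [ 479.25821401 -208.34419252   88.        ]
[45.69725978 13.30853487] 1.4708125871315114
turn -1.695 shift [0.1219 0.121  0.0473]
```

Call:
arm_command(plan=[[0.2,0,0,0,-0.171],[0.2,0,0,0,-0.171],[0.2,0,0,0,-0.171],[0.2,0,0,0,-0.171],[0.2,0,0,0,-0.171],[0.2,0,0,0,-0.171],[0.2,0,0,0,-0.171],[0.2,0,0,0,-0.171],[0.2,0,0,0,-0.171],[0.2,0,0,0,-0.171],[0.2,0,0,0,0],[0.2,0.03,0.03,0,0],[0.2,0.03,0.03,0,0],[0.2,0.03,0.03,0,0],[0.2,0.031,0.032,0,0],[0.2,0,0,0.03,0],[0.2,0,0,0.03,0],[0.2,0,0,0,0]])

```text
clock: 15.08
eef_pos: [486.1, -195.1, 166.0]
eef_rot: [-3.139, -0.002, 1.812]
wrist_force: [-0.3, 0.9, 1.2]
finger_gap: 56.2
finger_force: 0.0
```

```bash
python3 - <<'E'
from h import *
to(489,-196.5,71,1.81)
E
```

```text
turn 0.002 shift [-0.0021  0.0025  0.095 ]
```

Descend and close gently first.

Call:
arm_command(plan=[[0.2,-0.002,0.0025,0.02,0],[0.2,0,0,0.025,0],[0.2,0,0,0.02,0],[0.2,0,0,0.015,0],[0.2,0,0,0.01,0],[0.2,0,0,0.005,0],[0.2,0,0,0,0],[-1,0,0,0,0],[-1,0,0,0,0],[-1,0,0,0,0],[-1,0,0,0,0],[-1,0,0,0,0],[-1,0,0,0,0],[-1,0,0,0,0],[-1,0,0,0,0]], newtons=12)

```text
clock: 16.95
eef_pos: [488.6, -197.6, 72.4]
eef_rot: [-3.139, -0.001, 1.815]
wrist_force: [-9.3, -2.8, 4.9]
finger_gap: 21.4
finger_force: 12.0
```

```bash
python3 - <<'E'
from h import *
s=cam("scene");t=cam("top")
a=cv2.resize(t["img"][195:255,282:352],None,fx=5.5,fy=5.5,interpolation=cv2.INTER_CUBIC)
b=cv2.resize(s["img"][215:285,270:340],None,fx=5.7,fy=5.7,interpolation=cv2.INTER_CUBIC)
o=np.zeros((400,790,3),np.uint8);o[:330,:385]=a;o[:399,390:789]=b;cv2.imwrite("pics/grip1.png",o)
print(manip.read_state()["moment"],manip.read_state()["wrist_force"])
E
```

```text
[-0.48726223  1.66554865  0.03914945] [-9.36259497 -2.48015491  4.82416227]
```

View pics/grip1.png

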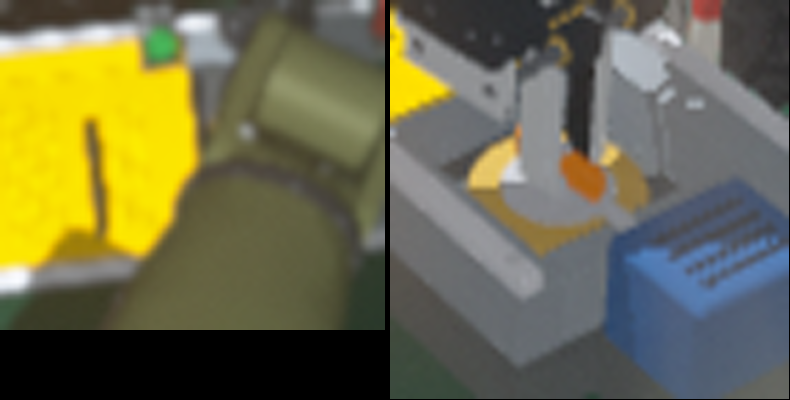

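Call:
arm_command(plan=[[-1,0,-0.003,0,0],[-1,0,0,0,0],[-1,0,0,0,0]])

```text
clock: 17.42
eef_pos: [488.3, -197.8, 72.7]
eef_rot: [3.138, 0.001, 1.815]
wrist_force: [11.1, 2.9, -6.0]
finger_gap: 21.1
finger_force: 12.0
```

Call:
arm_command(plan=[[-0.3,0,0.0015,0,0],[-0.3,0,0,0,0],[-0.3,0,0,-0.008,0],[-0.3,0,0,0,0],[-1,0,0,0,0],[-1,0,0,0,0],[-1,0,0,0,0],[-1,0,0,0,0],[-1,0,0,0,0]])

```text
clock: 18.55
eef_pos: [488.4, -197.6, 80.4]
eef_rot: [3.141, 0.0, 1.815]
wrist_force: [4.7, 1.3, -2.1]
finger_gap: 11.0
finger_force: 12.0
```

Call:
arm_command(plan=[[-1,0,0,0,0],[-1,0,0,0,0.06],[-1,0,0,0,0.06],[-1,0,0,0,0.06],[-1,0,0,0,0.06],[-1,0,0,0,0]], newtons=25)

```text
clock: 19.3
eef_pos: [488.2, -197.6, 80.4]
eef_rot: [-3.141, -0.0, 1.575]
wrist_force: [3.3, 2.3, -1.4]
finger_gap: 11.2
finger_force: 25.3
```

```bash
python3 -c "
from h import *
print(manip.read_state()['moment'])"
```

```text
[ 0.37367096 -0.64299088  0.14672832]
```

Turning smoothly with about 0.1 N m; continue.

Call:
arm_command(plan=[[-1,0,0,0,0.1],[-1,0,0,0,0.1],[-1,0,0,0,0.1],[-1,0,0,0,0.1],[-1,0,0,0,0.1],[-1,0,0,0,0.1],[-1,0,0,0,0.1],[-1,0,0,0,0.1],[-1,0,0,0,0.1],[-1,0,0,0,0.1],[-1,0,0,0,0.1],[-1,0,0,0,0.1],[-1,0,0,0,0.1],[-1,0,0,0,0.1],[-1,0,0,0,0.1],[-1,0,0,0,0.1],[-1,0,0,0,0.1],[-1,0,0,0,0.1],[-1,0,0,0,0]])

```text
clock: 21.68
eef_pos: [487.0, -196.3, 80.4]
eef_rot: [-3.14, 0.004, -0.225]
wrist_force: [-7.7, 12.7, 8.7]
finger_gap: 11.1
finger_force: 25.0
```

Call:
arm_command(plan=[[0,0,0,0,0],[0,0,0,0,0],[0,0,0,0,0],[0,0,0,0,0],[0,0,0,-0.015,0],[0,0,0,-0.04,0],[0,0,0,-0.05,0],[0,0,0,-0.05,0],[0,-0.016,0.032,0,0],[0,-0.016,0.032,0,0],[0,-0.016,0.032,0,0],[0,-0.016,0.032,0,0],[0,-0.016,0.032,0,0],[0,-0.016,0.032,0,0],[0,0,0,0,0]])

```text
clock: 23.55
eef_pos: [350.7, -364.6, 236.4]
eef_rot: [3.141, -0.001, -0.228]
wrist_force: [0.9, 1.1, -0.1]
finger_gap: 47.1
finger_force: 0.0
```

```bash
python3 lip.py; python3 - <<'E'
from h import *
s=cam("scene");t=cam("top")
a=cv2.resize(t["img"][185:265,262:362],None,fx=4,fy=4,interpolation=cv2.INTER_CUBIC)
b=cv2.resize(s["img"][195:295,250:345],None,fx=4,fy=4,interpolation=cv2.INTER_CUBIC)
o=np.zeros((400,790,3),np.uint8);o[:320,:400]=a;o[:,405:785]=b;cv2.imwrite("pics/end1.png",o)
E
```

```text
yellow hy [-52.43538125 219.13429456] 1588
knob [ 554.58681267 -108.68911295  147.61974908]
```

View pics/end1.png

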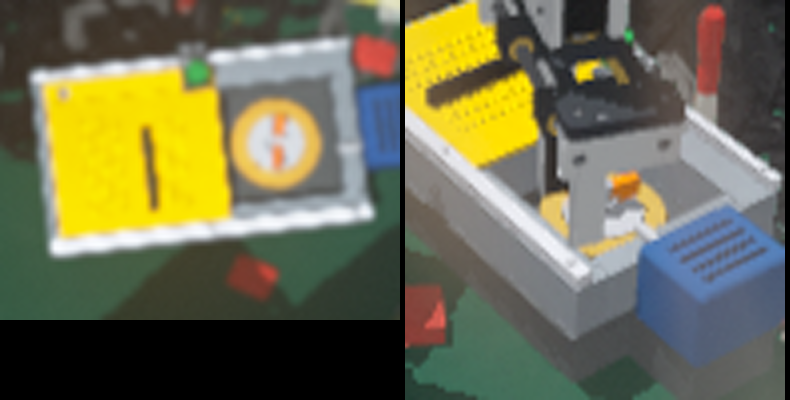

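```bash
python3 - <<'E'
from h import *; import pickle
def ang(c):
    im=c["img"].astype(int); g=project(c,[[488,-196,88]])[0]
    v,u=np.mgrid[0:420,0:560]; w=np.clip((im[...,2]-im[...,1])-35,0,None)*(im[...,2]-im[...,0]>70)*(np.hypot(u-g[0],v-g[1])<8.5)
    m=w>0; W=np.array([at_z(c,x,y,88)[:2] for x,y in zip(u[m],v[m])]); q=w[m]; mu=np.average(W,axis=0,weights=q)
    l,V=np.linalg.eigh(np.cov(W.T,aweights=q)); return m.sum(),mu,l,np.arctan2(V[1,1],V[0,1])%np.pi
print(ang(pickle.load(open("n.pkl","rb"))[0])); 
for _ in range(2): print(ang(cam("top")))
E
```

```text
(np.int64(53), array([ 491.11859613, -201.00008368]), array([ 50.37178963, 403.56075255]), np.float64(1.85915325063969))
(np.int64(64), array([ 492.61149468, -198.50711098]), array([ 46.16999163, 397.857155  ]), np.float64(3.0880961174755077))
(np.int64(61), array([ 492.5049869 , -198.58945898]), array([ 47.64614059, 401.09271027]), np.float64(3.091353284431073))
```

```bash
python3 -c "
from h import *
print(ticket.sign_off())"
```

```text
the job is handed in; nothing more can be done
None
```

The job is handed in at about 24 s on the robot's clock: the cover is fully open with the plunger pin dropped into its second slot, and the wing nut is loosened about 1.9 rad clockwise (a quarter turn is 1.57); the arm kept clear of the things around the unit, though I did not re-measure their positions.

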